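# Book in a canister at the pharmacy store desk

## Task

Take the hand scanner from its rest and scan the label on the sloping shoulder of the canister: hold the scanner still for two seconds with its reading window about 10 cm from the label, pointing squarely at the label's middle. Then lay the scanner back in its rest as you found it, and let go. Do not shift the canister or the other goods.

Things in the scene. Friction and masses are not known exactly. Their poses are not given: they have to be found in the camera images.
- scanner: Grey hammer-shaped hand scanner, 0.22 kg, loose, in its rest. Origin: on the handle's axis; x runs along the handle to the head, z is up as it lies. Handle: black-clad bar 32 wide (y), 30 high (z), x -100 to +45. Head: block x +45 to +100, 62 wide (y), z +15 down to -55, overhanging the rest's front. It reads along its -z, from the window in the head's underside.
- scanner_grip (a point): Point to grip the handle across its 32 mm width (along y): on the handle's axis, 20 mm behind the scanner's origin (x -20), near the centre of mass, between the two saddles of the rest. Axes as the scanner's.
- scanner_window (a point): Centre of the reading window (40 x 50), in the scanner's frame at x +72.5, y 0, z -55. Its z axis is the reading direction, out of the window; its x axis is the scanner's x.
- rest: Fixed steel rest. Base plate 150 x 120 x 12; two saddles, 12 thick, centred at x -80 and +18, floors 75 above the table, 50 wide between side lips (12 high, 6 thick). Origin on the table; z up, x where the scanner's head points. At home the scanner's origin is 90 above this one, axes parallel, head beyond the front saddle. 86 free between saddles for fingers.
- canister: Pink plastic canister, 1.5 kg, loose, footprint 120 x 120. Origin: centre of its underside, z up. Its front (-x) is 100 high; from there a shoulder slopes up at 25 degrees to 135 high over 75 mm towards +x; behind it a flat top with a white cap (38 across) and a bail handle, tops at 159.
- label (a point): Middle of the white paper label (85 wide along y, 55 along the slope, black bars) on the canister's sloping shoulder, at x -22.5, y 0, z 117.5 of the canister. Its z axis is the outward normal of the label (25 degrees from vertical, leaning to the canister's -x), its y axis the canister's y.
- carton: Bystander: brown cardboard carton 100 x 140 x 80 high with a smaller flat label on its top, loose. Origin: centre of its underside.
- bottle: Bystander: pink round bottle, 66 across, 190 high, loose. Origin: centre of its underside.
- roll: Bystander: wrapped gauze roll standing on end, 80 across, 110 high, loose. Origin: centre of its underside.
There are look-alikes about, which are no part of the job. There is more than one size of the rest; the job needs the middle-sized.

How it is judged:
On the way:
1. scanner still for 1 s, window 55 to 170 mm from the label, reading axis within 22 mm of the label's middle (in window x and y) and 17 degrees of square to it (x of label in the frame of scanner_window between -0.022 and 0.022 m and y of label in the frame of scanner_window between -0.022 and 0.022 m and z of label in the frame of scanner_window between 0.055 and 0.17 m and angle between the z axis of scanner_window and the z axis of label, either way round below 0.3 rad and z of scanner_window in the frame of label above 0.04 m and linear speed of scanner below 0.03 m/s and angular speed of scanner below 0.2 rad/s), for 1 s.
At the end, for the whole second after the job is handed in: Scanner released and still in both saddles, upright (7 degrees), head at the front, within 18 mm along, 12 mm across and 6 mm in height of home, 10 degrees of the rest's direction; canister within 20 mm and carton, bottle and roll within 30 mm of where they stood (x of scanner in the frame of rest between -0.018 and 0.018 m and y of scanner in the frame of rest between -0.012 and 0.012 m and z of scanner in the frame of rest between 0.084 and 0.096 m and angle between the x axis of scanner and the x axis of rest, either way round below 0.17 rad and angle between scanner's own z axis and vertical below 0.12 rad and linear speed of scanner below 0.02 m/s and distance of canister from where it was at the start of the episode below 0.02 m and distance of each of carton, bottle, roll from where it was at the start of the episode below 0.03 m); the robot touches nothing.
It fails at once if the canister is shifted by more than 20 mm (distance of canister from where it was at the start of the episode above 0.02 m).
It fails at once if a bystander (carton, bottle, roll) is shifted by more than 30 mm (distance of any of carton, bottle, roll from where it was at the start of the episode above 0.03 m).
It also fails if it takes over 54 s, if anything falls off the work surface, if the arm or the gripper's body presses on something with over 40 N, if the wrist force passes 120 N, or if a joint passes its speed limit or range.

## Robot

A 7-joint arm with a two-finger parallel gripper is mounted at the origin on the work surface. World frame = base frame: x ahead of the robot, y to its left, z up, the work surface at z = 0. Lengths are in m, angles in rad, forces in N, time in s.
With the tool pointing down it reaches from about 0.35 to 0.9 m from the base axis. Payload 8.1 kg.
Tool frame: the origin (TCP) lies at the very end of the fingers, on their centre line; the grasp point (between the pads) lies 19 mm behind it (tcp_to_grasp is the distance from the TCP to the grasp point, in m); z points along the fingers, x is the direction in which the jaws open and shut, and the axes are right-handed (so a half turn about z gives the same grasp; the last joint's range is limited). The gripper opens to 92 mm and grips with 3 to 60 N. Pads are 19 mm wide; open, the fingers measure 130 mm over their backs; the gripper's body (75 mm by 190 mm) begins 47 mm behind the grasp point.
Start: joints at [-1.362, 0.434, 0.025, 1.573, -0.012, 1.134, -0.075], TCP at [0.192, 0.595, 0.227] pointing down, gripper open.
Joint ranges: [-2.62, 2.62], [-0.44, 2.09], [-1.27, 1.32], [0.08, 2.57], [-1.32, 4.46], [0.12, 2], [-2.74, 2.74]. Speed limits (rad/s): [2.22, 2.22, 3.01, 3.01, 3.14, 3.14, 3.14].

## Interface

Orientations are given as [roll, pitch, yaw] about the fixed x, y, z axes, in that order (R = Rz(yaw) Ry(pitch) Rx(roll)).
In Python, from cell import move_to, servo_line, move_j, move_gripper, pause, solve_ik, get_obs, camera, camera_info, PlanningError, job_done, tcp_to_grasp gives the robot as it stands. Calls block until the motion is done:
- move_to(position, orientation): joint-space move of the TCP to a pose.
- servo_line(position, ori=None, velocity=0.15, contact_N=None): straight line of the TCP; ori=None keeps the orientation; velocity is the mean speed in m/s. With contact_N (N) it stops when the force on the tool has changed by that much, and returns True; else False.
- move_j(angles): joint-space move.
- move_gripper(opening, grip_force=None): opening from 0.0 (shut) to 1.0 (fully open); grip_force is the grip in N (None keeps the last); returns when the fingers have stopped.
- pause(seconds).
- solve_ik(position, orientation): joint angles nearest the present ones, or None.
- get_obs(): the state.
- camera(name): name is "scene" or "top" or "wrist"; returns the picture (420x560x3 uint8, red, green, blue); there is no depth.
- camera_info(name): a dict with "camera_matrix" (3x3 intrinsics, pixels), "extrinsics" (4x4, takes a point from camera to world coordinates). Camera axes: x right, y up, looking along -z (the intrinsics and any distortion apply to the point x, -y, -z); pixel columns grow to the right and rows downward; lengths in m; the calibration is good to about 2 mm. A picture is of the moment at which its call begins: read the wrist's pose just before it. camera_info takes no time and is no camera call; for the wrist camera it gives the pose at the moment of the call.
A pose or a line that the arm cannot do raises PlanningError and nothing moves.
- job_done(): hands the job in, once; it reports no verdict.
The state is a dict: "clock": time; "joint_pos": joint angles; "qd": joint speeds; "tau": joint torques, N m; "ee_pos": TCP position; "tool_rot": TCP orientation; "ft_force": force on the tool from outside, world axes, zero at the start; "moment": the same for the moment, N m; "opening": opening from 0.0 (shut) to 1.0 (fully open).
Only numpy, scipy, OpenCV 4.12 (cv2) and the standard library are available. Lean on these libraries where they do the work, as an engineer would, in place of code of your own. Each camera call takes 0.05 s, during which the arm holds its last target.

## Working session

There is one attempt and no reset: what is moved stays moved. The work goes in short steps, each a Python script; the robot and the scene stay as the last script left them, time stands still between calls to the robot, and variables do not carry over. Pictures are saved under pics/ and viewed, and the job is handed in when it is done.

```bash
mkdir -p pics; ls
python3 - <<'E'
from cell import *
import cv2,numpy as np
np.set_printoptions(precision=4,suppress=True)
for n in ("scene","top","wrist"):
    ci=camera_info(n); print(n,ci)
    cv2.imwrite(f"pics/{n}0.png",camera(n)[:,:,::-1])
print(get_obs())
E
```

```text
pics
scene {'camera_matrix': array([[477.1531,   0.    , 273.8425],
       [  0.    , 477.1531, 210.8762],
       [  0.    ,   0.    ,   1.    ]]), 'extrinsics': array([[-0.1822, -0.7167,  0.6732,  1.2701],
       [ 0.983 , -0.1183,  0.1401,  0.1521],
       [-0.0207,  0.6873,  0.7261,  0.8287],
       [ 0.    ,  0.    ,  0.    ,  1.    ]])}
top {'camera_matrix': array([[416.9823,   0.    , 285.619 ],
       [  0.    , 416.9823, 205.477 ],
       [  0.    ,   0.    ,   1.    ]]), 'extrinsics': array([[ 0.0117,  0.9878, -0.1553,  0.4776],
       [-0.9997,  0.0145,  0.0174,  0.0229],
       [ 0.0194,  0.155 ,  0.9877,  0.9385],
       [ 0.    ,  0.    ,  0.    ,  1.    ]])}
wrist {'camera_matrix': array([[295.4995,   0.    , 280.4617],
       [  0.    , 295.4995, 208.0024],
       [  0.    ,   0.    ,   1.    ]]), 'extrinsics': array([[ 0.308 , -0.9152, -0.2598,  0.1214],
       [ 0.9514,  0.2956,  0.0865,  0.6179],
       [-0.0024, -0.2738,  0.9618,  0.3844],
       [ 0.    ,  0.    ,  0.    ,  1.    ]])}
{'clock': 0.15, 'joint_pos': array([-1.3616,  0.4351,  0.025 ,  1.5739, -0.0116,  1.134 , -0.0751]), 'qd': array([ 0.0008, -0.0015,  0.0007, -0.0026,  0.0016,  0.0011, -0.0008]), 'tau': array([  0.0027, -66.8266,   0.9864, -31.4695,  -0.0604,   0.0394,
         0.0001]), 'ee_pos': array([0.1917, 0.5945, 0.2261]), 'tool_rot': array([3.1415, 0.0012, 1.2589]), 'ft_force': array([-0.3264, -0.1716,  0.3588]), 'moment': array([ 0.0362, -0.0227, -0.0882]), 'opening': 0.9988103472093197}
```

View pics/scene0.png

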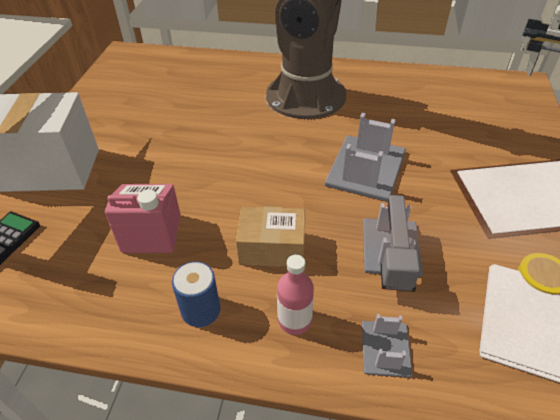

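View pics/top0.png

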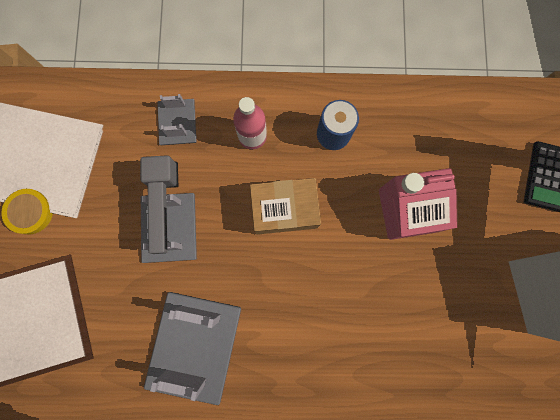

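View pics/wrist0.png

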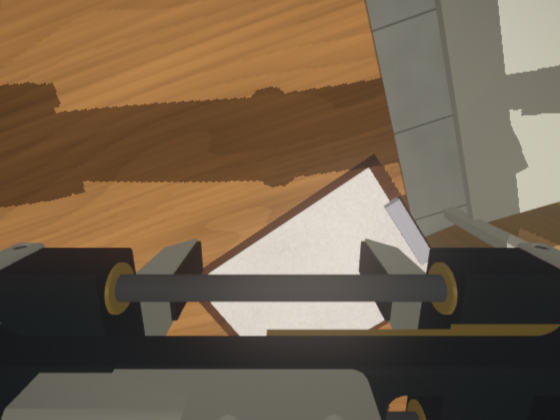

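The canister's label faces the robot (at about (428,213) in the top view), and the scanner lies in the middle-sized rest at about (160,205), head towards +x. Next I'll zoom in for corners.

Run:
```python
import cv2
t=cv2.imread("pics/top0.png")
cv2.imwrite("pics/c1.png",cv2.resize(t[145:275,120:220],None,fx=6,fy=6,interpolation=cv2.INTER_CUBIC)[:600*2][:780].copy()[:, :])
a=cv2.resize(t[145:270,125:205],None,fx=4.8,fy=4.8,interpolation=cv2.INTER_CUBIC)
b=cv2.resize(t[160:245,375:465],None,fx=4.4,fy=4.4,interpolation=cv2.INTER_CUBIC)
import numpy as np
o=np.zeros((600,790,3),np.uint8);o[:a.shape[0],:a.shape[1]]=a;o[:b.shape[0],390:390+b.shape[1]]=b
cv2.imwrite("pics/c2.png",o)
```

```text
(no output)
```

View pics/c2.png

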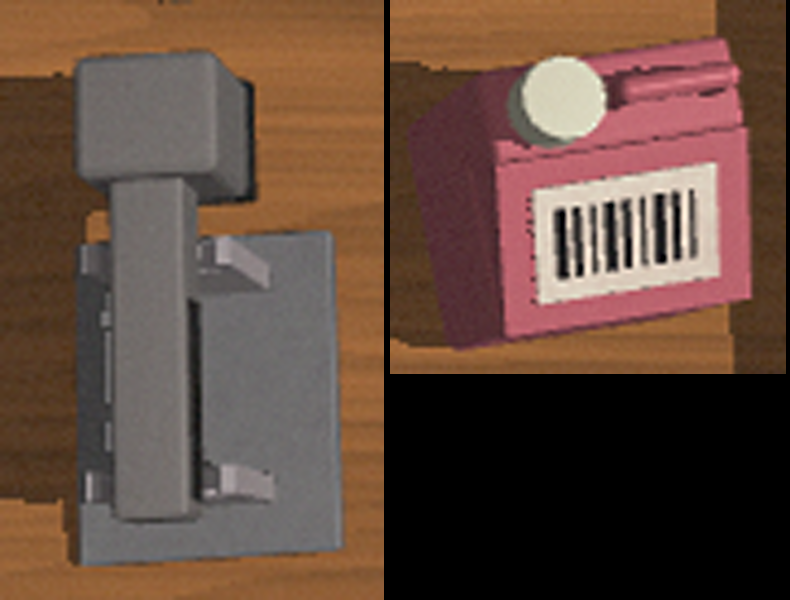

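```bash
cat > h.py <<'E'
import numpy as np,cv2
from cell import *
np.set_printoptions(precision=4,suppress=True)
def ray(ci,p):
    K=ci["camera_matrix"];E=ci["extrinsics"]
    d=np.array([(p[0]-K[0,2])/K[0,0],-(p[1]-K[1,2])/K[1,1],-1.0])
    return E[:3,3],E[:3,:3]@d
def onz(ci,p,z):
    o,d=ray(ci,p);return o+d*(z-o[2])/d[2]
def proj(ci,P):
    K=ci["camera_matrix"];E=ci["extrinsics"]
    c=E[:3,:3].T@(np.asarray(P)-E[:3,3]);return np.array([K[0,0]*c[0]/-c[2]+K[0,2],K[1,1]*-c[1]/-c[2]+K[1,2]])
def tri(ci1,p1,ci2,p2):
    o1,d1=ray(ci1,p1);o2,d2=ray(ci2,p2)
    s=np.linalg.lstsq(np.stack([d1,-d2],1),o2-o1,rcond=None)[0]
    a=o1+s[0]*d1;b=o2+s[1]*d2;return (a+b)/2,np.linalg.norm(a-b)
E
python3 - <<'E'
from h import *
T=camera_info("top");S=camera_info("scene")
f=lambda u,v:(125+u/4.8-.4,145+v/4.8-.4)
P={k:onz(T,f(*p),0.105) for k,p in dict(hbL=(116,519),hbR=(192,519),hfL=(110,180),hfR=(184,178),TL=(77,60),TR=(211,53),BR=(216,180),BL=(77,182)).items()}
for k,v in P.items():print(k,v)
fb=lambda u,v:(125+u/4.8-.4,145+v/4.8-.4)
print("plate",[onz(T,f(*p),0.012) for p in((331,231),(342,547),(80,562))])
g=lambda u,v:(375+(u-390)/4.4-.4,160+v/4.4-.4)
def edges(q):
    ci=T
    print([onz(ci,g(*p),z) for p,z in zip(q,(.1291,.1291,.1059,.1059))])
q=[(530,190),(716,163),(719,275),(540,303)];edges(q)
s=cv2.imread("pics/scene0.png")
a=cv2.resize(s[175:260,95:190],None,fx=4,fy=4,interpolation=cv2.INTER_CUBIC)
b=cv2.resize(s[190:300,355:430],None,fx=5,fy=5,interpolation=cv2.INTER_CUBIC)
o=np.zeros((600,790,3),np.uint8);o[:a.shape[0],:a.shape[1]]=a;o[:b.shape[0],400:400+b.shape[1]]=b
cv2.imwrite("pics/c3.png",o)
E
```

```text
hbL [0.5102 0.2775 0.105 ]
hbR [0.5106 0.2464 0.105 ]
hfL [0.6525 0.2889 0.105 ]
hfR [0.6539 0.2579 0.105 ]
TL [0.7045 0.3062 0.105 ]
TR [0.7086 0.2495 0.105 ]
BR [0.6532 0.2444 0.105 ]
BL [0.6514 0.3027 0.105 ]
plate [array([0.6493, 0.2141, 0.012 ]), array([0.5024, 0.2024, 0.012 ]), array([0.4941, 0.321 , 0.012 ])]
[array([ 0.6138, -0.2303,  0.1291]), array([ 0.6274, -0.3152,  0.1291]), array([ 0.5793, -0.3237,  0.1059]), array([ 0.5653, -0.2404,  0.1059])]
```

View pics/c3.png

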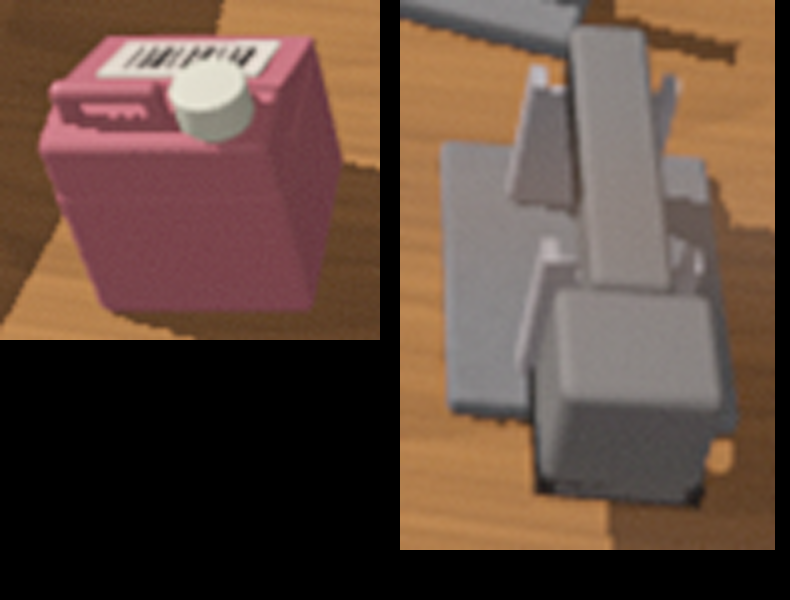

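Label corners measure 86 × 49.7 mm in plan, as expected. Next is a cross-check of both measurements in the scene view, then IK for all poses.

```bash
cat >> h.py <<'E'
from scipy.spatial.transform import Rotation as R
yaw_s=0.0795; so=np.array([0.609,0.2698,0.090]); Rs=R.from_euler('z',yaw_s).as_matrix()
lab=np.array([0.5964,-0.2774,0.1175]); yaw_c=np.radians(9.7)
Rl=R.from_euler('z',yaw_c).as_matrix()@R.from_euler('y',-np.radians(25)).as_matrix()  # label z leans to -x
def tool(Rsc,origin,sgn):
    """TCP pose gripping scanner at x=-20"""
    g=origin+Rsc@np.array([-.02,0,0])
    z=-Rsc[:,2];x=sgn*Rsc[:,1];M=np.stack([x,np.cross(z,x),z],1)
    return g+z*tcp_to_grasp, R.from_matrix(M).as_euler('xyz')
def scanpose(roll,dist=.1):
    Rsc=Rl@R.from_euler('z',roll).as_matrix()
    w=lab+Rl[:,2]*dist
    return Rsc,w-Rsc@np.array([.0725,0,-.055])
E
python3 - <<'E'
from h import *
print(tcp_to_grasp)
S=camera_info("scene")
f=lambda u,v:(355+(u-400)/5-.4,190+v/5-.4)
for n,lp,px in [("hbL*",(-.1,.016,.015),f(572,30)),("hbR*",(-.1,-.016,.015),f(640,30)),("headFL",(.1,-.031,.015),f(566,402)),("headFR",(.1,.031,.015),f(720,405)),("headbotR",(.1,.031,-.055),f(700,505))]:
    print(n,proj(S,so+Rs@np.array(lp)),px)
g=lambda u,v:(95+u/4-.4,175+v/4-.4)
for lp,px in [((-.0275,.0425,0),g(278,42)),((-.0275,-.0425,0),g(118,40)),((.0275,-.0425,0),g(98,75))]:
    print("lab",proj(S,lab+Rl@np.array(lp)),px)
for sg in(1,-1):
    p,o=tool(Rs,so,sg); print("grip",sg,p,o,solve_ik(p,o), solve_ik(p+[0,0,.15],o))
    for r in np.radians([-90,-60,-45,-20,0,20,45,60,90,135,180]):
        a,b=scanpose(r);p,o=tool(a,b,sg);print(sg,round(np.degrees(r)),p,solve_ik(p,o))
E
```

```text
0.0188
hbL* [403.5037 195.0258] (389.0, 195.6)
hbR* [388.3217 194.1579] (402.6, 195.6)
headFL [386.5994 268.8663] (387.8, 270.0)
headFR [420.591  271.2621] (418.6, 270.6)
headbotR [413.347  292.5532] (414.6, 290.6)
lab [164.5104 185.9136] (164.1, 185.1)
lab [126.3593 186.1208] (124.1, 184.6)
lab [118.3013 194.4628] (119.1, 193.35)
grip 1 [0.5891 0.2682 0.0712] [3.1416 0.     1.6503] [-0.558   0.6219  0.0732  1.6784 -0.057   0.8433  1.1897] [-0.5953  0.4747  0.1291  1.528  -0.0647  1.143   1.1969]
1 -90 [ 0.5241 -0.1959  0.2409] [-0.255   0.1479  0.7749  2.0887 -0.6061  0.6817  1.0923]
1 -60 [ 0.4848 -0.2152  0.2214] [ 0.3133  0.1228  0.2085  2.1301 -0.533   0.6116  1.6063]
1 -45 [ 0.4702 -0.2326  0.2133] [ 0.5339  0.1387  0.0245  2.1314 -0.5257  0.6019  1.9092]
1 -20 [ 0.4567 -0.2692  0.2042] [ 0.9436  0.1993 -0.3399  2.0906 -0.437   0.593   2.3428]
1 0 [ 0.457  -0.3012  0.2018] [ 1.2807  0.294  -0.6937  2.0243 -0.2231  0.5918  2.5445]
1 20 [ 0.4673 -0.3316  0.2042] [-0.1106  0.4348  1.1655  2.0575 -1.0182  0.9913 -2.5797]
1 45 [ 0.4923 -0.3616  0.2133] [-0.0552  0.5057  1.1608  1.95
[... 853 characters left out ...]
92  0.2042] [-0.2868  0.295   1.1779  2.1697 -0.9278  0.8391 -0.2671]
-1 0 [ 0.457  -0.3012  0.2018] [-0.1862  0.3661  1.1709  2.124  -0.9816  0.9161  0.1717]
-1 20 [ 0.4673 -0.3316  0.2042] [-0.1106  0.4348  1.1655  2.0575 -1.0182  0.9913  0.5619]
-1 45 [ 0.4923 -0.3616  0.2133] [-0.0552  0.5057  1.1608  1.9592 -1.0447  1.0703  0.9893]
-1 60 [ 0.5118 -0.3731  0.2214] [-0.0414  0.5377  1.1588  1.8994 -1.0525  1.1068  1.2219]
-1 90 [ 0.5552 -0.3783  0.2409] [ 0.1507  0.431   0.7711  1.782  -0.8407  0.9668  1.4806]
-1 135 [ 0.6091 -0.3416  0.2686] [ 0.5708  0.3639  0.0248  1.6646 -0.418   0.8323  1.7873]
-1 180 [ 0.6223 -0.273   0.28  ] [ 0.8621  0.3597 -0.5213  1.685  -0.0782  0.771   2.1882]
```

Run:
```python
from h import *
p,o=tool(Rs,so,1)
move_gripper(1.0)
move_to(p+[0,0,.2],o); print(get_obs()["clock"])
E=camera_info("wrist")
cv2.imwrite("pics/w1.png",camera("wrist")[:,:,::-1])
for lp in [(-.1,.016,.015),(-.1,-.016,.015),(.1,.031,.015),(.1,-.031,.015)]: print(proj(E,so+Rs@np.array(lp)))
print(get_obs()["ee_pos"],get_obs()["tool_rot"])
```

```text
2.2417
[293.9156 118.5889]
[263.4678 118.5714]
[303.954  287.6575]
[253.7811 287.6436]
[0.5883 0.2697 0.2711] [-3.1411 -0.0006  1.6523]
```

View pics/w1.png

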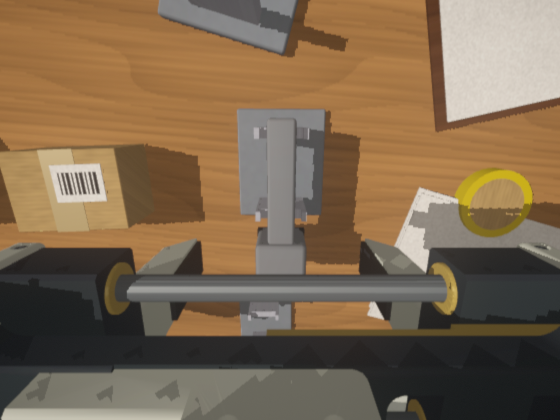

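The handle's rear end shows at columns 267–297, row 119, against a prediction of 263–294. That is about 2 mm off towards +y, so I'll shift 1.2 mm that way and grasp.

```bash
sed -i 's/0.2698,0.090/0.2710,0.090/' h.py
python3 - <<'E'
from h import *
p,o=tool(Rs,so,1)
c=servo_line(p,o,velocity=.1,contact_N=8); g=get_obs();print(c,g["clock"],g["ee_pos"],g["ft_force"])
assert not c
move_gripper(0.0,40); g=get_obs();print(g["opening"]*.092,g["ft_force"],g["moment"])
servo_line(p+[0,0,.2],o,velocity=.12); pause(.2);g=get_obs();print(g["clock"],g["ee_pos"],g["opening"]*.092,g["ft_force"],g["moment"])
cv2.imwrite("pics/w2.png",camera("wrist")[:,:,::-1])
E
```

```text
False 4.4417 [0.5894 0.2696 0.0717] [-0.3541 -0.1143 -0.1099]
0.031840164219942006 [-0.1806  0.8787 -0.5101] [ 0.0977 -0.0202 -0.0485]
7.4167 [0.5889 0.2694 0.2708] 0.03174953234138774 [-0.439  -0.9282 -1.8786] [ 0.0675  0.013  -0.0193]
```

View pics/w2.png

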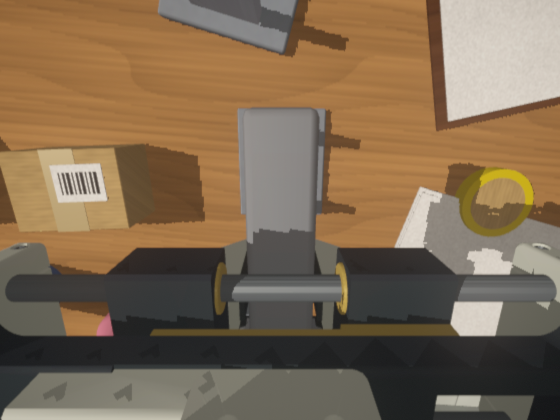

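The scanner is held square: the gap is 31.8 mm and the handle runs straight between columns 247 and 318, with its rear at row 107. Now the scan.

Run:
```python
from h import *
E=camera_info("wrist"); so2=so+[0,0,.2]
for lp in [(-.1,.016,.015),(-.1,-.016,.015)]: print(proj(E,so2+Rs@np.array(lp)))
r=np.radians(-45)
a,b=scanpose(r,.17);p0,o=tool(a,b,1);a,b=scanpose(r,.10);p1,_=tool(a,b,1)
move_to(p0,o);print(get_obs()["clock"])
servo_line(p1,o,velocity=.08); pause(.5)
g=get_obs();print(g["clock"],g["ee_pos"],p1,g["tool_rot"],o)
cv2.imwrite("pics/s3.png",camera("scene")[:,:,::-1]);cv2.imwrite("pics/t3.png",camera("top")[:,:,::-1])
pause(2.2);g=get_obs();print(g["clock"],g["ee_pos"],g["opening"]*.092)
```

```text
[319.6057 107.9643]
[239.3778 108.0738]
9.3917
10.9167 [ 0.4702 -0.2326  0.2134] [ 0.4702 -0.2326  0.2133] [ 2.8229 -0.3036  1.0039] [ 2.8231 -0.3035  1.0038]
13.2167 [ 0.4702 -0.2326  0.2133] 0.03167395948234639
```

```bash
python3 -c "
import cv2,numpy as np
a=cv2.imread('pics/s3.png');b=cv2.imread('pics/t3.png')
o=np.hstack([cv2.resize(a[60:360,30:330],(390,390)),cv2.resize(b[100:400,260:560],(390,390))]);cv2.imwrite('pics/st3.png',o)"
```

```text
(no output)
```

View pics/st3.png

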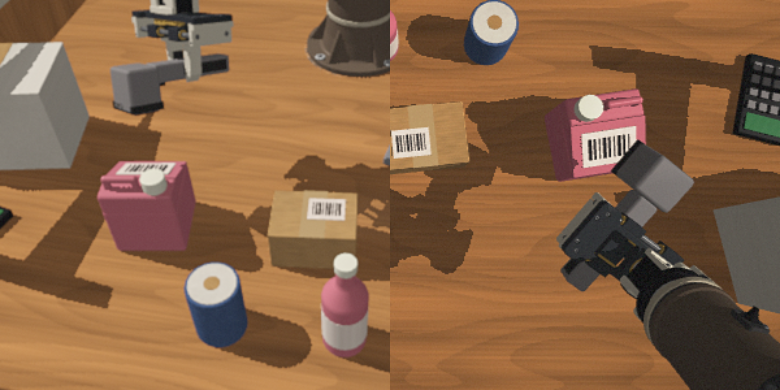

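Run:
```python
from h import *
a,b=scanpose(np.radians(-45),.10)
for ci,n in((camera_info("top"),"t3"),(camera_info("scene"),"s3")):
    im=cv2.imread(f"pics/{n}.png")
    for z in(.015,-.055):
        q=np.array([proj(ci,b+a@np.array(l+(z,))) for l in[(.045,.031),(.1,.031),(.1,-.031),(.045,-.031)]])
        cv2.polylines(im,[np.int32(q*16)],True,(0,255,0),1,shift=4)
    q=proj(ci,lab);cv2.circle(im,tuple(int(v) for v in q),2,(0,0,255),-1)
    c=im[170:290,390:520] if n=="t3" else im[80:210,90:220]
    cv2.imwrite(f"pics/{n}o.png",cv2.resize(c,(390,390)))
cv2.imwrite("pics/o3.png",np.hstack([cv2.imread("pics/t3o.png"),cv2.imread("pics/s3o.png")]))
```

```text
(no output)
```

View pics/o3.png

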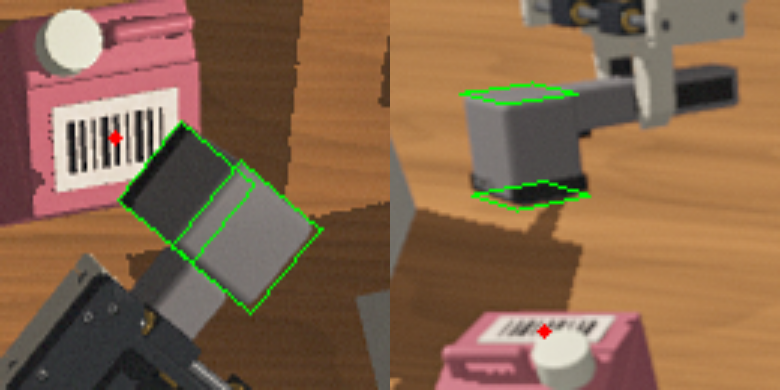

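In both views the head matches the predicted outline, the red dot sits at the label's middle, and the pose was held for 2.2 s. Now the return.

Run:
```python
from h import *
r=np.radians(-45)
a,b=scanpose(r,.17);p0,o0=tool(a,b,1);p,o=tool(Rs,so,1)
servo_line(p0,o0,velocity=.12)
move_to(p+[0,0,.2],o)
servo_line(p+[0,0,.03],o,velocity=.12)
pause(.3); g=get_obs();print(g["clock"],g["ee_pos"],p,g["tool_rot"],o,g["ft_force"])
cv2.imwrite("pics/t4.png",camera("top")[:,:,::-1])
c=servo_line(p+[0,0,.0007],o,velocity=.04,contact_N=10)
g=get_obs();print(c,g["clock"],g["ee_pos"],g["ft_force"],g["moment"])
```

```text
17.7417 [0.5892 0.2695 0.1015] [0.5891 0.2694 0.0712] [ 3.1412 -0.0002  1.6503] [3.1416 0.     1.6503] [-0.3313 -0.6945 -2.5025]
False 18.675 [0.5892 0.2694 0.0719] [ 0.4029  0.4933 -2.7708] [0.0723 0.0638 0.0196]
```

Run:
```python
from h import *
p,o=tool(Rs,so,1)
move_gripper(1.0); pause(.3)
servo_line(p+[0,0,.2],o,velocity=.12)
cv2.imwrite("pics/w5.png",camera("wrist")[:,:,::-1])
move_j([-1.362, 0.434, 0.025, 1.573, -0.012, 1.134, -0.075]);pause(.3)
cv2.imwrite("pics/t5.png",camera("top")[:,:,::-1]);cv2.imwrite("pics/s5.png",camera("scene")[:,:,::-1])
g=get_obs();print(g["clock"],g["ft_force"],g["opening"])
t0,t5=cv2.imread("pics/top0.png"),cv2.imread("pics/t5.png")
s0,s5=cv2.imread("pics/scene0.png"),cv2.imread("pics/s5.png")
d=np.hstack([cv2.absdiff(t0,t5)[140:280,110:460],]);d=np.minimum(d.astype(int)*3,255).astype(np.uint8)
a=np.vstack([cv2.resize(d,(780,312)),np.hstack([cv2.resize(t0[145:270,115:215],(224,280)),cv2.resize(t5[145:270,115:215],(224,280)),cv2.resize(s5[185:300,350:450],(332,280))])])
cv2.imwrite("pics/d5.png",a)
```

```text
24.1667 [ 0.4165  0.5304 -0.1634] 1.0011237009083365
```

View pics/d5.png

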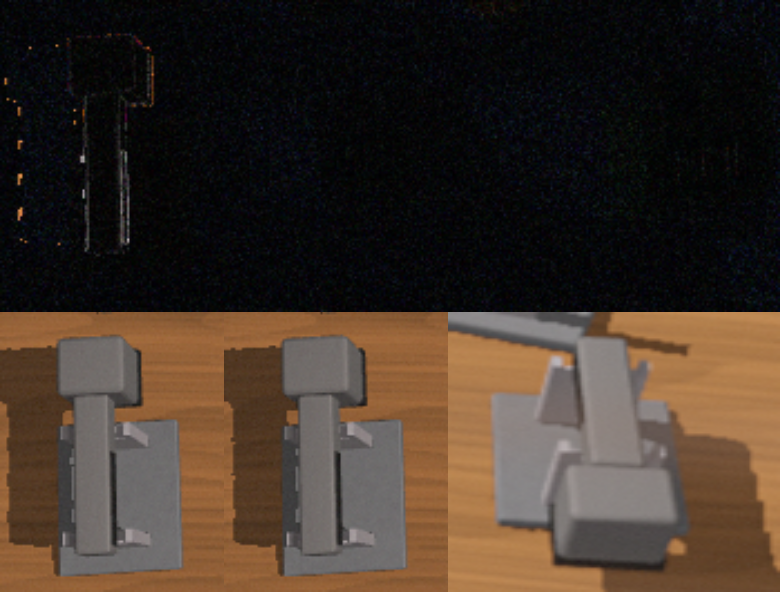

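View pics/w5.png

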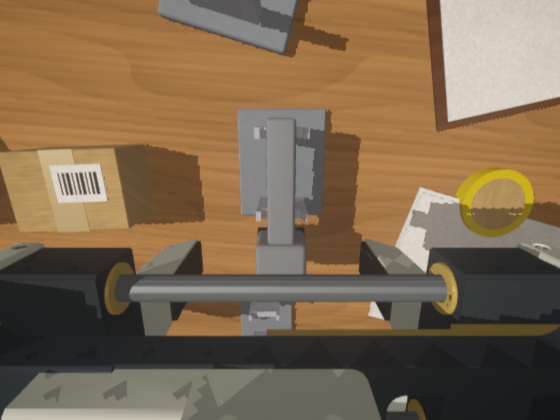

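The scanner is back in both saddles, less than a pixel (about 1 mm) from where it started, and nothing else shows any change.

```bash
python3 -c "
from cell import *
job_done(); print(get_obs()['clock'])"
```

```text
the job is handed in; nothing more can be done
the job is handed in; nothing more can be done
```

The label is scanned, the scanner is back in its rest and let go, and the job was handed in at about 24 s of the 54 s allowed. No verdict was reported.

- **Grasp:** I took the scanner from the middle-sized rest. The wrist view disagreed with the top-camera estimate by about 2 mm, so I corrected by 1.2 mm before gripping.
- **Scan:** I held the scanner still for more than 2 s with its window 10 cm square above the label. The outline predicted for the scanner's head matched both the top and scene pictures. The label's middle also lay where computed, to about 2 pixels.
- **Return:** The before/after top-view difference shows the scanner less than 1 pixel (about 1 mm) from its starting place. It showed no visible shift of the canister or carton. The bottle and roll were mostly outside that comparison, but the arm passed well clear of them.

No check failed; the gripper was open and clear of everything at the end.

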